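# Start and run in the paint jar's screw cap

## Robot

A 7-joint arm with a two-finger parallel gripper is mounted at the origin on a cart in front of the work surface, level with it; the furniture and walls round the work are solid. World frame = base frame: x ahead of the robot, y to its left, z up, the work surface at z = 0. Lengths are in m, angles in rad, forces in N, time in s.
With the tool pointing down it reaches from about 0.425 to 0.925 m from the base axis. Payload 6.8 kg.
Tool frame: the origin (TCP) lies on the centre line of the jaws, within the pads' length; the fingertips stand 14 mm ahead of it and the grasp point (between the pads) lies 5 mm behind it (bot.finger_overhang is the distance from the TCP to the fingertips, in m); z points along the fingers, y is the line along which they close (so a half turn about z gives the same grasp; the last joint's range is limited). The gripper opens to 85 mm and grips with 20 to 120 N. Pads are 22 mm wide; open, the fingers measure 114 mm over their backs; the gripper's body (76 mm by 85 mm) begins 54 mm behind the grasp point. The pads swing forward as they close: fully open they stand 13 mm farther back than shut.
Start: joints at [1.214, 0.477, 0.022, 1.555, -0.011, 1.109, -0.083], TCP at [0.166, -0.654, 0.245] pointing down, gripper open.
Joint ranges: [-2.96, 2.96], [-0.34, 2.1], [-1.41, 1.46], [0.24, 2.44], [-1.37, 4.51], [0.17, 1.92], [-2.96, 2.96]. Speed limits (rad/s): [2.39, 2.39, 3.14, 3.14, 3.14, 3.14, 3.14].

## Interface

Orientations are given as a unit quaternion [w, x, y, z].
In Python, from station import bot gives the robot as it stands.
- The arm moves only by the shell command python3 -m inch 'ROWS' [OPENING] [FORCE]. ROWS is JSON, a list of rows, each a list of 4 numbers: the shift along the tool's x, y, z in m, then the turn about the tool's z in degrees. A call has 1 to 12 rows; each row shifts and turns the commanded pose from where the row before left it, along the tool's axes as they then stand; what a row does not reach is not made up. A row lasts 1/10 s, in which the tool goes at most 50 mm and 8.59 degrees, less where a joint would pass 70% of its speed; a pose out of reach is approached as far as the arm can. A call is refused whole if a number of a shift passes 0.05 or a number of a turn 8.59, either way. A call with a gripper value outside its range is refused whole. OPENING is the finger opening in m, from 0 to 0.0854, set as the call begins (- or left out, the last holds). The fingers move at their own pace and stop on an object; FORCE is the grip in N (left out, the last holds). Time passes only in rows, so rows that do not move let the fingers close. It gives the time, the measured TCP pose, the force, the opening and the grip force at its end, in the units of the state.
- bot.get_obs(): the state, without advancing time (a new reading comes with each control period).
- bot.read_camera(name): name is "side" or "top" or "wrist"; returns a dict with "color" (480x640x3 uint8, red, green, blue), "mtx" (3x3 intrinsics, pixels), "world_from_camera" (4x4, takes a point from camera to world coordinates); the wrist camera has in their place "hand_eye" (4x4, takes a point from camera to tool coordinates, whose origin is the TCP and whose axes are the flange's). Camera axes: x right, y up, looking along -z (the intrinsics and any distortion apply to the point x, -y, -z); pixel columns grow to the right and rows downward; lengths in m; the calibration is good to about 2 mm. The wrist camera is an equidistant fisheye: a pixel r from the principal point sees the ray r / f radians off the axis. A picture is of the moment at which its call begins: read the wrist's pose just before it. There is no depth.
- bot.hand_in(): hands the job in; it is judged then, once.
The state is a dict: "t": time; "q": joint angles; "joint_vel": joint speeds; "joint_torque": joint torques, N m; "eef_pos": TCP position; "tool_rot": TCP orientation; "contact_force": force on the tool from outside, world axes, zero at the start; "torque": the same for the moment, N m; "gripper_width": opening from 0.0 (shut) to 1.0 (fully open); "grasp_force": force on a finger pad.
Only numpy, scipy, OpenCV 4.12 (cv2) and the standard library are available. Lean on these libraries where they do the work, as an engineer would, in place of code of your own. Each camera call takes 0.05 s, during which the arm holds its last target. There are 200 camera calls.

## Task

The blue cap of the yellow paint jar was only set on top of its thread. Without lifting it off the jar, turn it back (counterclockwise seen from above) until its pointer stands at the red line and it drops into the thread start, then screw it in clockwise until it is fully home with its pointer at the black line, and let go. Leave the red cap of the green jar as it is.

Things in the scene. Friction and masses are not known exactly. Their poses are not given: they have to be found in the camera images.
- jar: Yellow jar with paper band, fixed upright; body 80 mm wide, flat shoulder at 70 mm, neck to 104 mm. Origin: underside centre; z up. Two lines cross the shoulder and run down the side: black (home) along +x, red (thread start) 64 deg counterclockwise of it from above. Cap origin is 96 mm above jar origin unstarted, 87.5 dropped in at the red line, 83.5 home; these last two have 2 mm play upward.
- cap: Blue ribbed round screw cap, loose, 60 mm across, 25 mm high, about 50 g. Origin: centre of its lower edge; z up, x along the raised white pointer on its top. Starts level on the thread, pointer 32 to 75 deg clockwise of the red line. Grip round its side in any direction, free down to the jar's shoulder. It drops straight down if within 15 deg of the red line; a gripper must go down with it.
- pointer (a point): Outer end of the cap's white pointer, 26.5 mm from its axis, 26 mm above its lower edge. Clockwise from the red line the dropped-in cap turns level for 14 deg, sinks 4 mm evenly over the next 38 deg, then turns level for 12 deg to the black line; hard stop 4 deg past it. Turning back from the start, the red line is the first place where the cap can drop.
- other_cap (a joint): Turn (rad, counterclockwise from above positive, 0 as it stands) of the red cap on the fixed green jar, same size, already home, its top 109 mm above the desk. That jar stands at least 0.18 m from the yellow one, axis to axis, to its left or right. Leave it alone.
Not all that is in view belongs to the job. There is more than one size of the cap; the job needs the largest.

How it is judged:
On the way:
1. the cap has been turned back and has dropped into the thread start at the red line (z of cap in the frame of jar below 0.091 m and y of pointer in the frame of jar above 0.0165 m and x of pointer in the frame of jar above 0 m and angle between cap's own z axis and vertical below 0.12 rad), for 0.1 s.
At the end, for the whole second after the job is handed in: The blue cap sits level (within 4.5 degrees) and still on the yellow jar, its lower edge less than 85.5 mm above the desk, centred within 4 mm, its pointer within 15 degrees of the black line (z of cap in the frame of jar below 0.0855 m and horizontal distance between cap and jar below 0.004 m and angle between the x axis of cap and the x axis of jar, either way round below 0.26 rad and x of pointer in the frame of jar above 0 m and angle between cap's own z axis and vertical below 0.08 rad and linear speed of cap below 0.02 m/s); the robot touches nothing.
It fails at once if the blue cap is lifted off the jar (raised more than 10 mm above where it rested) (z of cap in the frame of jar above 0.106 m).
It fails at once if the red cap is turned by more than 12 degrees (value of joint other_cap above 0.21 rad or value of joint other_cap below -0.21 rad).
It also fails if it takes over 42 s, if anything falls off the work surface, if the arm or the gripper's body presses on something with over 40 N, if the wrist force passes 120 N, or if a joint passes its speed limit or range.

## Working session

There is one attempt and no reset: what is moved stays moved. The work goes in short steps, Python scripts to look and compute and a shell command to move; the robot and the scene stay as the last step left them, time stands still between calls to the robot, and variables do not carry over. Pictures are saved under pics/ and viewed, at most 10 in all, crops included, and the job is handed in when it is done.

```bash
ls; mkdir -p pics; python3 - <<'E'
from station import bot
import cv2,numpy as np
o=bot.get_obs();print({k:np.round(v,3).tolist() for k,v in o.items()})
for n in("side","top"):
    c=bot.read_camera(n);cv2.imwrite(f"pics/{n}0.png",c["color"][:,:,::-1]);print(n,c["mtx"],c["world_from_camera"].round(3))
E
```

```text
pics
{'t': 0.0, 'q': [1.214, 0.478, 0.022, 1.556, -0.012, 1.109, -0.083], 'joint_vel': [-0.0, 0.002, -0.0, -0.001, -0.001, 0.0, -0.001], 'joint_torque': [0.0, -59.644, 1.608, -28.119, 0.012, 0.009, 0.0], 'eef_pos': [0.166, -0.654, 0.244], 'tool_rot': [-0.001, 0.992, 0.124, -0.0], 'contact_force': [-0.73, -0.247, 0.249], 'torque': [-0.006, 0.009, 0.025], 'grasp_force': 0.0, 'gripper_width': 0.998}
side [[445.17773947   0.         318.10977104]
 [  0.         445.17773947 234.29753778]
 [  0.           0.           1.        ]] [[-0.996  0.021 -0.09   0.426]
 [-0.091 -0.411  0.907  0.75 ]
 [-0.018  0.911  0.411  0.442]
 [ 0.     0.     0.     1.   ]]
top [[484.58310385   0.         313.01722991]
 [  0.         484.58310385 242.48175275]
 [  0.           0.           1.        ]] [[ 0.023  0.994 -0.108  0.428]
 [-1.     0.022 -0.003 -0.01 ]
 [-0.     0.108  0.994  0.939]
 [ 0.     0.     0.     1.   ]]
```

View pics/top0.png

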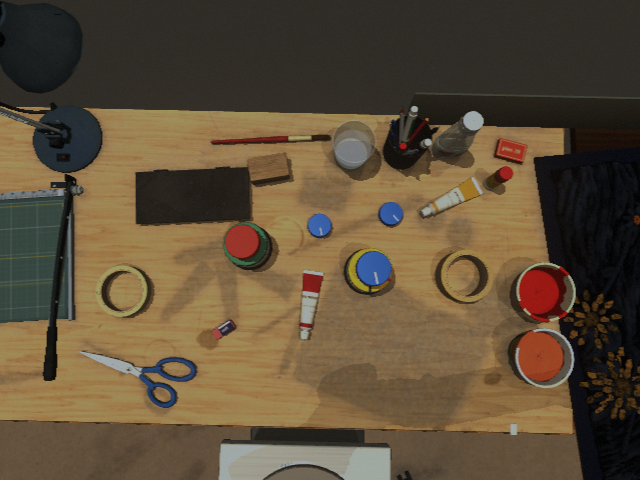

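View pics/side0.png

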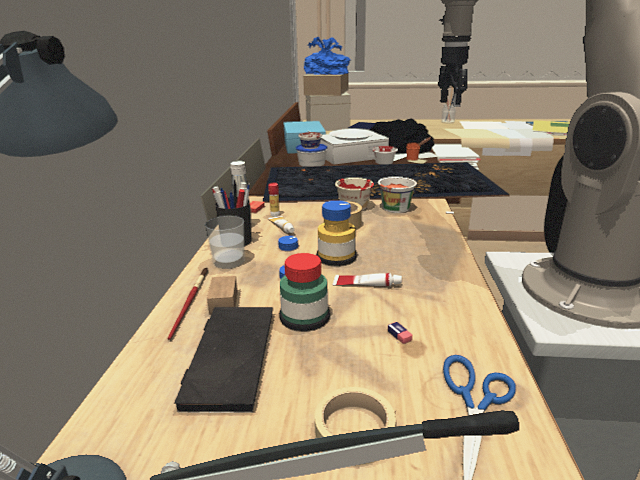

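Blue candidates in the top view: the cap on the yellow jar (374,268), small caps on the desk (319,225) and (391,213), and the scissor handles (170,380). I choose (374,268), because it is the largest and sits on the yellow jar. The red cap of the green jar is at (242,241). Next I measure it and check it in a close crop.

```bash
cat > h.py <<'E'
import cv2,numpy as np
from station import bot
def cast(c,uv,z):
    K=c["mtx"];T=c["world_from_camera"]
    d=T[:3,:3]@np.array([(uv[0]-K[0,2])/K[0,0],-(uv[1]-K[1,2])/K[1,1],-1]);o=T[:3,3]
    return (o+d*(z-o[2])/d[2])[:2]
def mask(im,lo,hi): return cv2.inRange(cv2.cvtColor(im,cv2.COLOR_RGB2HSV),np.array(lo),np.array(hi))
def cap(c,roi=(335,235,415,305)):
    x0,y0,x1,y1=roi;im=c["color"][y0:y1,x0:x1]
    b=mask(im,(100,120,60),(125,255,255))
    cs,_=cv2.findContours(b,0,2);k=max(cs,key=cv2.contourArea)
    hull=cv2.convexHull(k);m=np.zeros_like(b);cv2.drawContours(m,[hull],-1,255,-1)
    e=cv2.erode(m,np.ones((5,5)))
    w=(mask(im,(0,0,110),(180,90,255))&e)
    p=np.argwhere(w)[:,::-1]+[x0,y0]
    return (hull[:,0]+[x0,y0]).astype(float),p
E
python3 - <<'E'
from h import *
c=bot.read_camera("top");im=c["color"]
h,p=cap(c)
W=np.array([cast(c,q,.121) for q in h]);(cx,cy),r=cv2.minEnclosingCircle(W.astype(np.float32));print("cap",cx,cy,r)
P=np.array([cast(c,q,.122) for q in p]);print(len(P));d=P-[cx,cy];print(d.round(4).tolist())
far=d[np.linalg.norm(d,axis=1)>.012];print("ang",np.degrees(np.arctan2(*far.mean(0)[::-1])))
cv2.imwrite("pics/crop.png",cv2.resize(im[225:315,315:435,::-1],None,fx=6,fy=6,interpolation=cv2.INTER_CUBIC))
E
```

```text
cap 0.4755750596523285 -0.11029399186372757 0.02939976379275322
31
[[-0.0065, -0.0012], [-0.0064, -0.0028], [-0.0082, -0.0012], [-0.0081, -0.0029], [-0.0081, -0.0045], [-0.0098, -0.0012], [-0.0098, -0.0029], [-0.0098, -0.0046], [-0.0115, -0.0012], [-0.0115, -0.0029], [-0.0114, -0.0046], [-0.0132, -0.0029], [-0.0131, -0.0046], [-0.0148, -0.0029], [-0.0148, -0.0046], [-0.0148, -0.0063], [-0.0165, -0.0029], [-0.0165, -0.0046], [-0.0165, -0.0063], [-0.0182, -0.0029], [-0.0182, -0.0046], [-0.0181, -0.0063], [-0.0199, -0.003], [-0.0198, -0.0046], [-0.0198, -0.0063], [-0.0215, -0.0047], [-0.0215, -0.0063], [-0.0232, -0.0047], [-0.0232, -0.0064], [-0.0231, -0.008], [-0.0249, -0.0047]]
ang -165.05637533536265
```

View pics/crop.png

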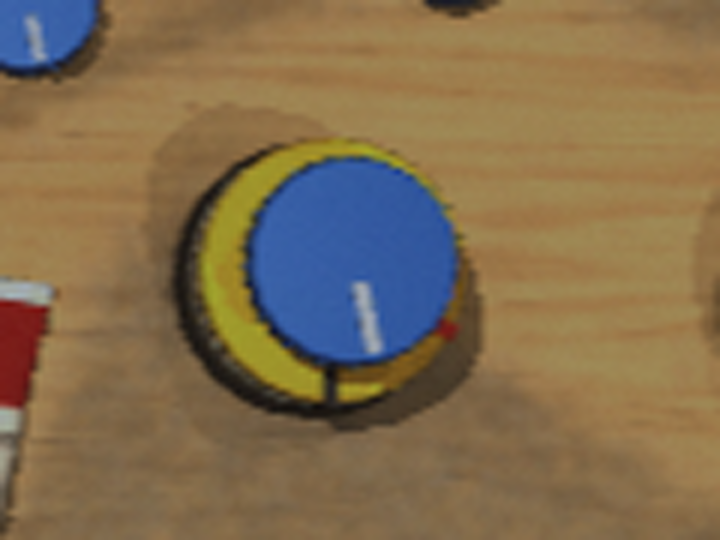

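The crop confirms it: a large blue cap on the yellow jar, pointer end at crop (377,350), the black line on the shoulder at (332,385) and the red line at (447,329).

```bash
python3 - <<'E'
from h import *
from scipy.spatial.transform import Rotation as R
c=bot.read_camera("top");im=c["color"]
h,p=cap(c)
x0,y0,x1,y1=335,235,415,305;s=im[y0:y1,x0:x1]
red=mask(s,(0,150,60),(8,255,255))|mask(s,(172,150,60),(180,255,255))
blk=cv2.inRange(s,(0,0,0),(50,50,50))
rp=np.argwhere(red)[:,::-1]+[x0,y0];print("red",rp.tolist())
bp=np.argwhere(blk)[:,::-1]+[x0,y0];bp=[q for q in bp if 366<=q[0]<=374 and 285<=q[1]<=291];print("blk",np.array(bp).tolist())
C=np.array([.4756,-.1103])
for n,q in(("red",rp.mean(0)),("blk",np.mean(bp,0))):
    w=cast(c,q,.07);d=w-C;print(n,q,w,np.linalg.norm(d),np.degrees(np.arctan2(d[1],d[0])))
P=np.array([cast(c,q,.122) for q in p]);l=cv2.fitLine(P.astype(np.float32),2,0,.01,.01).ravel();print("line ang",np.degrees(np.arctan2(l[1],l[0])))
# side view check of cap centre
c=bot.read_camera("side");h,_=cap(c,(315,195,360,240));W=np.array([cast(c,q,.121) for q in h]);
print("side hull",h.min(0),h.max(0))
for u in(h[:,0].min(),h[:,0].max()): print(cast(c,(u,h[h[:,0]==u][:,1].mean()),.115))
o=bot.get_obs();M=R.from_quat(o["tool_rot"],scalar_first=True).as_matrix();print(M.round(3),o["eef_pos"]);d=np.r_[C,.200]-o["eef_pos"];print("tool shift",M.T@d)
E
```

```text
red [[388, 279], [389, 279], [390, 279], [391, 279], [388, 280], [389, 280], [390, 280], [390, 281]]
blk [[367, 285], [369, 286], [370, 286], [369, 287], [370, 287], [370, 288], [370, 289], [370, 290], [370, 291]]
red [389.375 279.625] [ 0.45868253 -0.14554537] 0.03909522734885798 -115.64059653022895
blk [369.44444444 287.66666667] [ 0.44354926 -0.11004219] 0.03205177459604574 179.53912788540677
line ang 12.489323
side hull [322. 201.] [349. 220.]
[ 0.50131818 -0.09305975]
[ 0.44646687 -0.09275001]
[[ 0.969  0.246 -0.   ]
 [ 0.246 -0.969  0.001]
 [-0.    -0.001 -1.   ]] [ 0.16615522 -0.65398732  0.2448573 ]
tool shift [ 0.43378652 -0.45072171  0.04520335]
```

```bash
python3 -m inch '[[0.036,-0.0375,0,0],[0.036,-0.0375,0,0],[0.036,-0.0375,0,0],[0.036,-0.0375,0,0],[0.036,-0.0375,0,0],[0.036,-0.0375,0,0],[0.036,-0.0375,0,0],[0.036,-0.0375,0,0],[0.036,-0.0375,0,0],[0.036,-0.0375,0,0],[0.036,-0.0375,0,0],[0.036,-0.0375,0,0]]' 0.0854 40
python3 -m inch '[[0,0,0,0],[0,0,0,0],[0,0,0,0]]'
python3 - <<'E'
from h import *
o=bot.get_obs();print(o["t"],o["eef_pos"],o["tool_rot"],np.round(o["q"],2))
c=bot.read_camera("wrist");print(c["mtx"],c["hand_eye"].round(4));cv2.imwrite("pics/w1.png",c["color"][:,:,::-1])
E
```

```text
t: 1.45
eef_pos: [0.463, -0.1306, 0.2456]
tool_rot: [0.0, 0.992, 0.124, 0.0]
contact_force: [1.1, -0.6, 0.4]
gripper_width: 0.999
grasp_force: 0.0
t: 1.75
eef_pos: [0.4617, -0.1336, 0.2451]
tool_rot: [0.0, 0.992, 0.123, -0.0]
contact_force: [-0.7, -1.0, -0.1]
gripper_width: 0.996
grasp_force: 0.0
1.75 [ 0.46169873 -0.13363831  0.24512047] [ 2.07444935e-04  9.92378364e-01  1.23227382e-01 -3.90185784e-04] [ 0.45  0.18 -0.34  1.99  0.07  0.99 -1.24]
[[371.64829954   0.         318.21556987]
 [  0.         371.64829954 241.47041026]
 [  0.           0.           1.        ]] [[ 8.000e-04  9.475e-01  3.197e-01  8.250e-02]
 [ 1.000e+00 -1.000e-03  3.000e-04 -8.000e-04]
 [ 6.000e-04  3.197e-01 -9.475e-01 -1.271e-01]
 [ 0.000e+00  0.000e+00  0.000e+00  1.000e+00]]
```

View pics/w1.png

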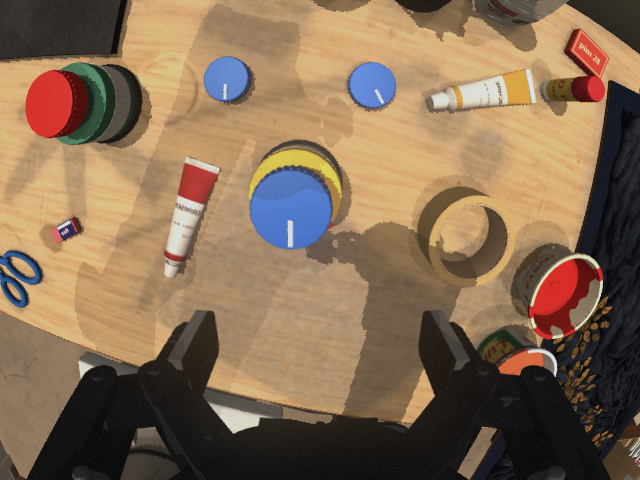

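The wrist view shows the blue cap at (291,208) with the pointer at (291,235), the red mark near (332,225), and the jaws clear of it. Next I refine the cap centre and pointer from here.

```bash
cat >> h.py <<'E'
from scipy.spatial.transform import Rotation as R
def wcast(c,o,uv,z):
    K=c["mtx"];a=np.array([(uv[0]-K[0,2])/K[0,0],(uv[1]-K[1,2])/K[1,1]]);th=np.linalg.norm(a)
    v=np.array([*(a/th*np.sin(th)),np.cos(th)])*[1,-1,-1]
    M=R.from_quat(o["tool_rot"],scalar_first=True).as_matrix();H=c["hand_eye"]
    d=M@H[:3,:3]@v;p=np.array(o["eef_pos"])+M@H[:3,3]
    return (p+d*(z-p[2])/d[2])[:2],M
def wrist(roi,ztop):
    o=bot.get_obs();c=bot.read_camera("wrist");h,p=cap(c,roi)
    W=np.array([wcast(c,o,q,ztop)[0] for q in h]);(x,y),r=cv2.minEnclosingCircle(W.astype(np.float32))
    C=np.array([x,y]);P=np.array([wcast(c,o,q,ztop+.001)[0] for q in p]);l=cv2.fitLine(P.astype(np.float32),2,0,.01,.01).ravel()[:2]
    if l@(P.mean(0)-C)<0:l=-l
    M=wcast(c,o,(300,300),0)[1]
    print("centre",C.round(4),"r",r,"pointer line deg",np.degrees(np.arctan2(l[1],l[0])),"from centre",np.degrees(np.arctan2(*(P.mean(0)-C)[::-1])))
    print("t",o["t"],"eef",np.round(o["eef_pos"],4),"yaw",np.degrees(np.arctan2(M[1,0],M[0,0])))
    return o,c,C,M
E
python3 - <<'E'
from h import *
o,c,C,M=wrist((240,155,345,260),.121)
s=c["color"][215:240,320:345];red=mask(s,(0,150,60),(8,255,255))|mask(s,(172,150,60),(180,255,255))
rp=np.argwhere(red)[:,::-1]+[320,215];print(rp.tolist())
for C2 in(C,[.4756,-.1103]):
  print("to go tool",M.T@(np.r_[C2,.101]-o["eef_pos"]))
  d=wcast(c,o,rp.mean(0),.07)[0]-C2;print("red",np.linalg.norm(d),np.degrees(np.arctan2(d[1],d[0])))
E
```

```text
centre [ 0.4775 -0.1087] r 0.029127636924386024 pointer line deg -167.06474 from centre -167.4426552874442
t 1.8 eef [ 0.4616 -0.134   0.2451] yaw 14.105610425117362
[[330, 224], [331, 224], [330, 225], [331, 225], [328, 226], [329, 226], [330, 226], [328, 227], [329, 227]]
to go tool [ 0.02167473 -0.02067438  0.14412365]
red 0.03989975947367483 -118.39716875561976
to go tool [ 0.01945515 -0.01959006  0.14412566]
red 0.03761160567416306 -117.02025658910775
```

```bash
python3 -m inch '[[0.0205,-0.02,0,0],[0,0,0.02,0],[0,0,0.02,0],[0,0,0.02,0],[0,0,0,0],[0,0,0,0],[0,0,0,0]]'
python3 - <<'E'
from h import *
o,c,C,M=wrist((100,100,540,420),.121);cv2.imwrite("pics/w2.png",c["color"][:,:,::-1])
for C2 in(C,[.4765,-.1095]): print("to go tool",M.T@(np.r_[C2,.101]-o["eef_pos"]))
E
```

```text
t: 2.55
eef_pos: [0.4779, -0.1086, 0.1864]
tool_rot: [0.0, 0.992, 0.124, 0.001]
contact_force: [-0.0, -0.4, 0.2]
gripper_width: 1.001
grasp_force: 0.0
centre [ 0.4782 -0.1083] r 0.029271850362420082 pointer line deg -166.41078 from centre -167.7400234444093
t 2.55 eef [ 0.4779 -0.1086  0.1864] yaw 14.190526718011773
to go tool [ 0.00020487 -0.00032008  0.08539288]
to go tool [-0.00173014  0.00045744  0.08539054]
```

View pics/w2.png

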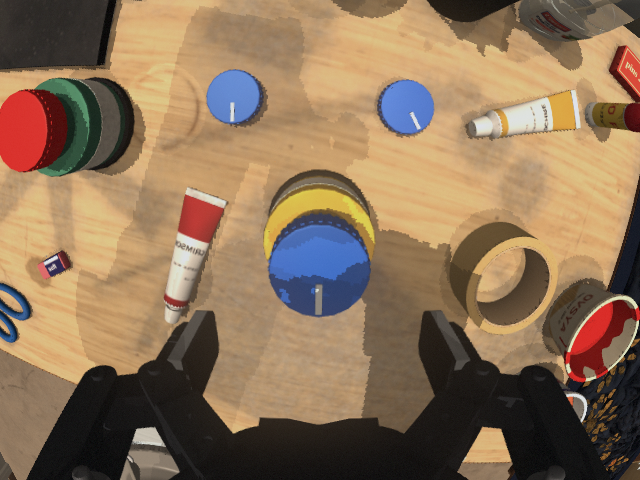

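The cap is centred between the jaws at (319,268), and the pads are at columns 215 and 422. Now I descend and close.

```bash
python3 -m inch '[[-0.0005,0,0.02,0],[0,0,0.02,0],[0,0,0.02,0],[0,0,0.015,0],[0,0,0.01,0],[0,0,0,0],[0,0,0,0]]'
python3 -m inch '[[0,0,0,0],[0,0,0,0],[0,0,0,0],[0,0,0,0],[0,0,0,0],[0,0,0,0]]' 0.05 30
```

```text
t: 3.3
eef_pos: [0.4774, -0.1082, 0.101]
tool_rot: [0.0, 0.992, 0.124, 0.0]
contact_force: [0.2, 0.4, 0.7]
gripper_width: 1.0
grasp_force: 0.0
t: 3.9
eef_pos: [0.4774, -0.108, 0.1011]
tool_rot: [0.0, 0.992, 0.124, 0.001]
contact_force: [-1.6, 0.9, 6.8]
gripper_width: 0.689
grasp_force: 33.2
```

```bash
python3 -m inch '[[0,0,0,-7],[0,0,0,-7],[0,0,0,-7],[0,0,0,-7],[0,0,0,-7],[0,0,0,-7],[0,0,0,-5],[0,0,0,0],[0,0,0,0]]'
python3 - <<'E'
from h import *
o,c,C,M=wrist((100,100,540,420),.121);cv2.imwrite("pics/w3.png",c["color"][:,:,::-1])
c=bot.read_camera("top");cv2.imwrite("pics/t3.png",cv2.resize(c["color"][215:325,305:445,::-1],None,fx=5,fy=5))
E
```

```text
t: 4.8
eef_pos: [0.4767, -0.1083, 0.1002]
tool_rot: [-0.0, 0.861, 0.508, -0.0]
contact_force: [-0.6, -0.1, -0.3]
gripper_width: 0.686
grasp_force: 32.6
centre [ 0.4777 -0.1054] r 0.029422476887702942 pointer line deg -119.08998 from centre -119.84936753772777
t 4.8 eef [ 0.4767 -0.1083  0.1002] yaw 61.0980551728577
```

View pics/w3.png

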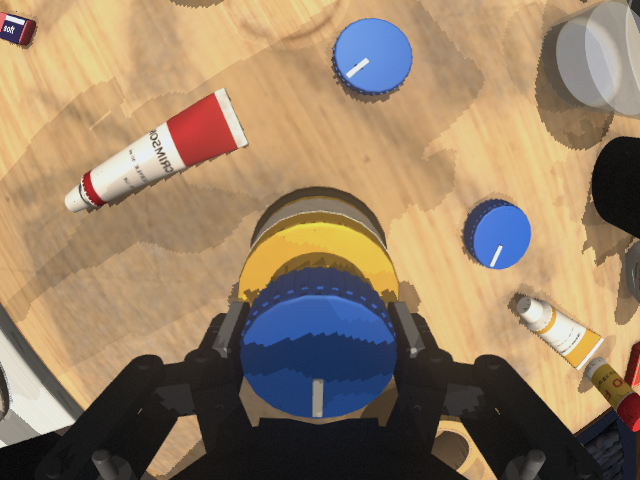

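The gripped cap at (318,355) turned with the gripper, and its pointer now stands at about -119°, near the red line. I turn 2° more and go down with it.

```bash
python3 -m inch '[[0,0,0,-2],[0,0,0.003,0],[0,0,0.003,0],[0,0,0.003,0],[0,0,0,0],[0,0,0,0],[0,0,0,0]]'
```

```text
t: 5.6
eef_pos: [0.477, -0.1081, 0.0923]
tool_rot: [0.0, 0.852, 0.524, -0.0]
contact_force: [-4.9, 0.2, 14.9]
gripper_width: 0.683
grasp_force: 34.4
```

```bash
python3 - <<'E'
from h import *
o,c,C,M=wrist((100,100,540,420),.1125);cv2.imwrite("pics/w4.png",c["color"][:,:,::-1])
c=bot.read_camera("side");a=cv2.imread("pics/side0.png")[180:270,300:375];b=c["color"][180:270,300:375,::-1]
cv2.imwrite("pics/s4.png",cv2.resize(np.hstack([a,b]),None,fx=5,fy=5,interpolation=cv2.INTER_CUBIC))
E
```

```text
centre [ 0.4774 -0.1058] r 0.02919856272637844 pointer line deg -117.33205 from centre -117.22438779974803
t 5.6 eef [ 0.477  -0.1081  0.0923] yaw 63.20119234172394
```

View pics/s4.png

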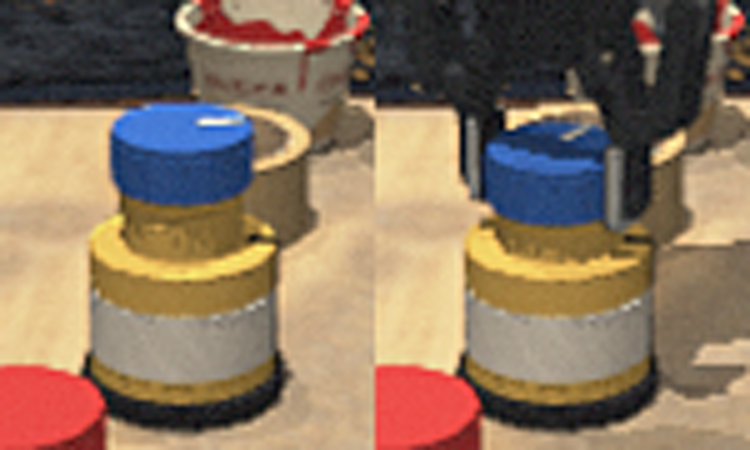

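The side view (before on the left, now on the right) shows the cap's top edge moved down from row 102 to 121 of the crop, about 9 mm, and the cap is level. It has dropped in, so I screw it in clockwise, sinking 4 mm over the middle part.

```bash
python3 -m inch '[[0,0,0,7],[0,0,0,7],[0,0,0.0008,7.6],[0,0,0.0008,7.6],[0,0,0.0008,7.6],[0,0,0.0008,7.6],[0,0,0.0008,7.6],[0,0,0,5.5],[0,0,0,5.5],[0,0,0,0],[0,0,0,0]]' - 50
python3 - <<'E'
from h import *
o,c,C,M=wrist((100,100,540,420),.1085)
c=bot.read_camera("side");cv2.imwrite("pics/s5.png",cv2.resize(c["color"][180:270,300:375,::-1],None,fx=5,fy=5,interpolation=cv2.INTER_CUBIC))
E
```

```text
t: 6.8
eef_pos: [0.4787, -0.1085, 0.0886]
tool_rot: [0.001, 1.0, 0.001, 0.002]
contact_force: [0.7, 0.0, 10.4]
gripper_width: 0.68
grasp_force: 53.4
centre [ 0.4802 -0.1077] r 0.02938740700483322 pointer line deg 178.55017 from centre 179.2252848139858
t 6.8 eef [ 0.4787 -0.1085  0.0886] yaw 0.16656047412399555
```

Pointer is at about 179° against the black line at about 180°, and the height is down 4 mm. Now I release and retreat.

```bash
python3 -m inch '[[0,0,0,0],[0,0,0,0],[0,0,0,0],[0,0,0,0],[0,0,0,0],[0,0,-0.01,0],[0,0,-0.03,0],[0,0,-0.04,0],[0,0,-0.04,0],[0,0,0,0],[0,0,0,0],[0,0,0,0]]' 0.0854
python3 - <<'E'
from h import *
o,c,C,M=wrist((200,130,440,330),.1085)
k=bot.read_camera("side")
a=cv2.resize(k["color"][180:270,300:375,::-1],(400,480),interpolation=cv2.INTER_CUBIC)
u=cv2.resize(c["color"][130:330,220:420,::-1],(400,480))
cv2.imwrite("pics/f6.png",np.hstack([a,u]))
E
```

```text
t: 8.1
eef_pos: [0.4761, -0.1081, 0.2067]
tool_rot: [-0.0, 1.0, 0.002, -0.001]
contact_force: [-0.2, -0.1, 0.2]
gripper_width: 1.0
grasp_force: 0.0
centre [ 0.4788 -0.1078] r 0.029082415625452995 pointer line deg -179.6421 from centre 178.88274785525422
t 8.1 eef [ 0.4761 -0.1081  0.2067] yaw 0.25450021748159396
```

View pics/f6.png

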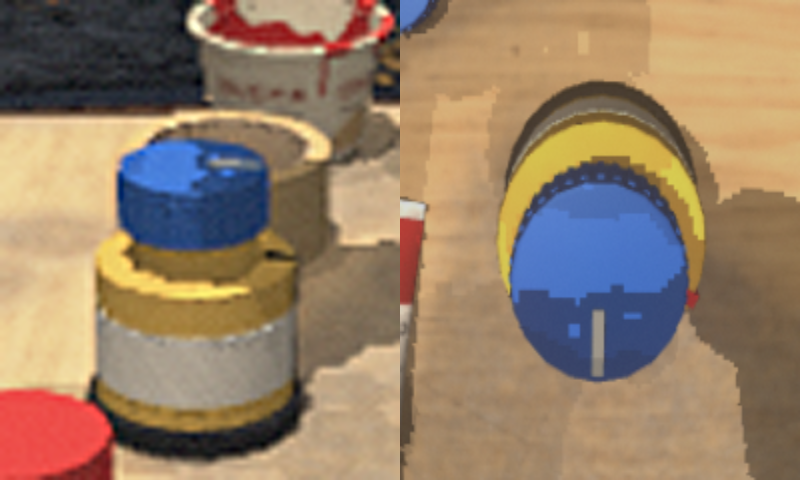

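The cap is level, 12–13 mm lower than at the start, with its pointer at the black line, and the gripper is clear above it.

```bash
python3 -c "
from station import bot
print(bot.hand_in())"
```

```text
the job is handed in; nothing more can be done
None
```

The blue cap dropped into the thread start at the red line, was screwed home to within about 2° of the black line by the camera readings and let go; the red cap was not touched, and the job is handed in at about 8 s, though hand-in gave no verdict.

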